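# Switch the ball chute's seesaw gate and feed the next batch

### The arm

A 6-joint arm with a two-finger parallel gripper is mounted at the origin on the work surface. World frame = base frame: x ahead of the robot, y to its left, z up, the work surface at z = 0. Lengths are in mm, angles in rad, forces in N, time in s.
With the tool pointing down it reaches from about 350 to 775 mm from the base axis. Payload 7.3 kg.
Tool frame: the origin (TCP) lies between the finger pads; the fingertips stand 17 mm ahead of it and the grasp point (between the pads) lies 2 mm behind it; z points along the fingers, y is the direction in which the jaws open and shut (so a half turn about z gives the same grasp; the last joint's range is limited). The gripper opens to 92 mm and grips with 3 to 60 N. Pads are 19 mm wide; open, the fingers measure 130 mm over their backs; the gripper's body (75 mm by 190 mm) begins 47 mm behind the grasp point.
Start: joints at [-1.461, 0.342, 1.524, -0, 1.275, -0.146], TCP at [132.857, -507.929, 243.741] pointing down, gripper open.
Joint ranges: [-2.53, 2.53], [-0.77, 2.02], [0.04, 2.7], [-1, 4.14], [0.28, 2.66], [-3.11, 3.11]. Speed limits (rad/s): [2.57, 2.57, 3.14, 3.14, 3.14, 3.14].

### API

Orientations are given as [roll, pitch, yaw] about the fixed x, y, z axes, in that order (R = Rz(yaw) Ry(pitch) Rx(roll)).
In Python, from plant import get_obs, capture, get_calibration, close_job gives the robot as it stands.
- The arm moves only by the tool carry_out, never from a script. Its argument "moves" is one flat list of numbers, 7 for each row, row after row: the shift along the tool's x, y, z normalised to -1 to 1, where 1 is 40 cm, then the turn, a rotation vector about the tool's x, y, z normalised to -1 to 1, where 1 is 30 degrees, then the opening, from 0 (shut) to 1 (fully open). A call has exactly 8 rows; each row is the pose to reach, as a shift and turn from the pose measured when the call began, along the tool's axes at that moment; what a row does not reach only later rows make up. A row lasts 1/10 s, in which the tool goes at most 50 mm and 8.59 degrees, less where a joint would pass 70% of its speed; a pose out of reach is approached as far as the arm can. A call with a number of a shift or a turn outside -1 to 1 is refused whole. A call with a gripper value outside its range is refused whole. The fingers move at their own pace and stop on an object; the grip force is fixed at half the most. Time passes only in rows, so rows that repeat a pose let the fingers close, or fill a call up. It gives the time, the measured TCP pose, the force and the opening at its end, in the units of the state.
- get_obs(): the state, without advancing time (a new reading comes with each control period).
- capture(name): name is "scene" or "top"; returns the picture (420x560x3 uint8, red, green, blue); there is no depth.
- get_calibration(name): a dict with "vfov" (degrees; the focal length in pixels is half the picture's height over the tangent of half this angle, whatever the lens; pixels are square), "cx", "cy" (the principal point, pixels), "dist" ([k1, k2, p1, p2, k3] as OpenCV has them; the pictures are not rectified), "cam_to_world" (4x4, takes a point from camera to world coordinates). Camera axes: x right, y up, looking along -z (the intrinsics and any distortion apply to the point x, -y, -z); pixel columns grow to the right and rows downward; lengths in mm; the calibration is good to about 2 mm. A picture is of the moment at which its call begins. get_calibration takes no time and is no camera call.
- close_job(): hands the job in, once; it reports no verdict.
The state is a dict: "time": time; "joint_positions": joint angles; "dq": joint speeds; "tau": joint torques, N m; "tool_pos": TCP position; "tcp_rot": TCP orientation; "contact_force": force on the tool from outside, world axes, zero at the start; "moment": the same for the moment, N m; "grip_width": finger opening in mm.
Only numpy, scipy, OpenCV 4.12 (cv2) and the standard library are available. Lean on these libraries where they do the work, as an engineer would, in place of code of your own. Each camera call takes 0.05 s, during which the arm holds its last target.

### The job

The seesaw gate at the foot of the ball chute is set for the wrong tray. With a fingertip press its raised end down by the red thumb tab until it rocks over its pivot and rests on the other side, and only then push the yellow plate of the stop slide fully home, so that the three waiting balls run down the other chute and come to rest in its tray. Let the balls roll by themselves without touching them, and leave the things standing around where they are.

Things in the scene. Friction and masses are not known exactly. Their poses are not given: they have to be found in the camera images.
- station: Ball sorting station fixed to the bench, 600 mm along its y, 430 mm along x. Origin on the bench under the middle of the gate; z up. A feed chute (46 mm wide inside, walls 30 mm) falls 0.16 rad from its far +x end (rims up to z = 245 mm) to a lip at x = 30, z = 131 mm over the gate. 'Left' means its +y, 'right' its -y: a side chute and tray on each.
- gate (a joint): Tilt (rad) of the seesaw gate, a steel channel 150 mm long along the station's y, on a pin along x at z = 95 mm. Positive: left end raised, balls run right; negative: right end raised, balls run left. An over-centre spring under it and its own weight, almost no friction: pushed past level (0) it snaps over by itself onto its stop at +0.30 or -0.30. It starts on either stop. Pressing the raised tab down needs about 3 N.
- tab_left (a point): Centre of the upper face of the left red thumb tab (42 mm along x, 36 mm along y), on the gate's -x side, 55 mm left of the pivot and 28 mm above it. From raised to lowered it goes down 32 mm and 17 mm outwards (left). On its +x side, 26 mm from this point, the gate's wall rises 31 mm above the tab.
- tab_right (a point): The same on the right red thumb tab, 55 mm right of the pivot; from raised to lowered it goes down 32 mm and 17 mm outwards (right).
- stop (a joint): Travel (m) of the stop slide along the station's +y. 0: its blade stands across the feed chute and holds the balls back (starts at 0 to 3 mm). 0.062: fully home on its end stop, chute open. About 2 N of friction; it stays where it is left. The balls begin to pass at about 45 mm.
- push_plate (a point): Centre of the outer (right) face of the stop slide's yellow push plate: 40 mm along x, 5 mm thick, from 28 mm below to 26 mm above this point. It stands right of the feed chute, about 160 mm above the bench, and is pushed to the left (+y). The space on its right is free. Fully home it is still 4 mm from the chute, whose rim is 20 mm above this point.
- ball1_center (a point): Centre of the first waiting ball, a white printed golf ball, diameter 43 mm, 46 g, lying in the feed chute against the stop blade.
- ball2_center (a point): Centre of the second ball, touching the first, higher up the chute.
- ball3_center (a point): Centre of the third ball, touching the second.
- tray_left (a point): Centre of the floor of the left (blue) tray, 150 mm along x, 130 mm along y, walls 70 mm high (the one under the chute 44 mm).
- tray_right (a point): Centre of the floor of the right (grey) tray, of the same size.
- tape: Loose roll of yellow tape lying flat, diameter 90 mm, 48 mm high. Origin at the centre of its underside. Not to be moved.
- ink_jar: Loose blue ink jar with black cap, diameter 64 mm, 70 mm high. Origin at the centre of its underside. Not to be moved.
- solvent: Loose clear bottle with white cap, diameter 58 mm, 150 mm high. Origin at the centre of its underside. Not to be moved.
Not all that is in view belongs to the job. What is shaped like the part that bears ball3_center but blue or orange is not meant. What is shaped like the part that bears ball2_center but black is not meant.

How it is judged:
By the outcome, as a careful person would: the job done as asked, in the order asked, and still so for the second after the job is handed in, with the robot touching nothing.
It also fails if it takes over 42 s, if anything falls off the work surface, if the arm or the gripper's body presses on something with over 40 N, if the wrist force passes 120 N, or if a joint passes its speed limit or range.

## Working session

There is one attempt and no reset: what is moved stays moved. The work goes in short steps, Python scripts to look and compute and a tool call to move; the robot and the scene stay as the last step left them, time stands still between calls to the robot, and variables do not carry over. Pictures are saved under pics/ and viewed, and the job is handed in when it is done.

Besides the shell and the picture viewer there is one more tool, called by a JSON object that holds its "method" and its "body". carry_out: Moves the arm, as the interface text tells. Scaled input: -1 to 1 covers 40 cm each way for a shift and 30 degrees each way for a turn. Its arguments: {"type":"object","properties":{"moves":{"type":"array","items":{"type":"number"}}},"required":["moves"]}

```bash
mkdir -p pics; ls
python3 - <<'E'
from plant import *
import cv2
for n in("scene","top"):
    cv2.imwrite(f"pics/{n}0.png",capture(n)[:,:,::-1]); print(n,get_calibration(n))
print(get_obs())
E
```

```text
pics
scene {'vfov': 45.87968986102659, 'cx': 277.93123857885786, 'cy': 214.50762124760908, 'dist': array([-0.077986,  0.      ,  0.      ,  0.      ,  0.      ]), 'cam_to_world': array([[ 5.54222933e-02, -5.87579302e-01,  8.07266333e-01,
         1.39029273e+03],
       [ 9.98399287e-01,  4.17468877e-02, -3.81583743e-02,
        -4.85361911e+01],
       [-1.12797860e-02,  8.08088956e-01,  5.88952465e-01,
         6.93115657e+02],
       [ 0.00000000e+00,  0.00000000e+00,  0.00000000e+00,
         1.00000000e+00]])}
top {'vfov': 50.062690224794856, 'cx': 281.48658122049204, 'cy': 210.20560003139948, 'dist': array([0.04936774, 0.        , 0.        , 0.        , 0.        ]), 'cam_to_world': array([[-4.45591278e-03,  9.97344217e-01, -7.26956541e-02,
         5.39440256e+02],
       [-9.99976370e-01, -4.06350498e-03,  5.54495728e-03,
        -4.85646884e+00],
       [ 5.23483193e-03,  7.27186441e-02,  9.97338757e-01,
         1.26395723e+03],
       [ 0.00000000e+00,  0.00000000e+00,  0.00000000e+00,
         1.00000000e+00]])}
{'time': 0.1, 'joint_positions': array([-1.46102081e+00,  3.42638082e-01,  1.52488419e+00, -2.10659741e-05,
        1.27538391e+00, -1.45988014e-01]), 'dq': array([-0.00108601, -0.00241368, -0.00084754, -0.00084852,  0.00039428,
       -0.00048859]), 'tau': array([ 1.57524250e-03, -4.32006276e+01, -2.44694334e+01,  7.19344220e-02,
        5.26093191e-02, -4.11066185e-05]), 'tool_pos': array([ 132.80297492, -507.59505105,  243.1352235 ]), 'tcp_rot': array([-3.14029016e+00, -1.71148341e-04,  2.55769568e-01]), 'contact_force': array([-0.33038421, -0.76669865, -0.42728589]), 'moment': array([-0.01494915,  0.00096878,  0.01711188]), 'grip_width': 91.60748944031658}
```

View pics/scene0.png

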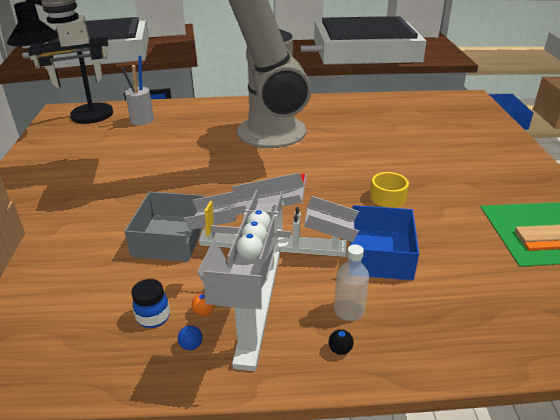

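View pics/top0.png

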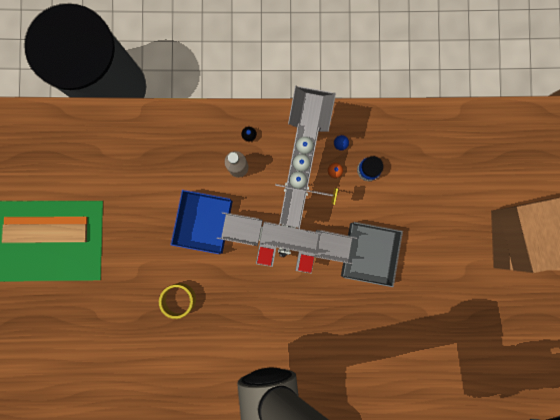

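Both tabs and the plate are visible. Next: enlarged crops and a measuring script.

```bash
cat > h.py <<'E'
import numpy as np,cv2
from plant import *
def K(c):
    f=210/np.tan(np.radians(c['vfov'])/2); return np.array([[f,0,c['cx']],[0,f,c['cy']],[0,0,1]])
def ray(n,uv):
    c=get_calibration(n); p=cv2.undistortPoints(np.array([[uv]],float),K(c),c['dist'])[0,0]
    T=c['cam_to_world']; return T[:3,3],T[:3,:3]@np.array([p[0],-p[1],-1])
def onz(n,uv,z):
    o,d=ray(n,uv); return o+d*(z-o[2])/d[2]
def tri(uvs,uvt):
    o1,d1=ray('scene',uvs);o2,d2=ray('top',uvt)
    s=np.linalg.lstsq(np.c_[d1,-d2],o2-o1,rcond=None)[0]
    a,b=o1+s[0]*d1,o2+s[1]*d2; return (a+b)/2,np.linalg.norm(a-b)
def proj(n,P):
    c=get_calibration(n);T=c['cam_to_world'];q=T[:3,:3].T@(np.array(P)-T[:3,3]);q=q*[1,-1,-1]
    return cv2.projectPoints(q.reshape(1,3),np.zeros(3),np.zeros(3),K(c),c['dist'])[0].ravel()
def blobs(img,lo,hi,mn=6):
    m=cv2.inRange(cv2.cvtColor(img,cv2.COLOR_RGB2HSV),lo,hi)
    n,l,s,c=cv2.connectedComponentsWithStats(m)
    return [(c[i].round(1),s[i].tolist()) for i in range(1,n) if s[i][4]>=mn],l
E
cat > a.py <<'E'
from h import *
t=cv2.imread('pics/top0.png')[:,:,::-1].copy();s=cv2.imread('pics/scene0.png')[:,:,::-1].copy()
for n,i in(('top',t),('scene',s)):
    print(n,'red',blobs(i,(0,150,90),(6,255,255))[0]); print(n,'red2',blobs(i,(174,150,90),(180,255,255))[0]); print(n,'yel',blobs(i,(22,140,80),(34,255,255))[0])
L=onz('top',(265,256),138);R=onz('top',(306,263),105.5);print(L,R)
cv2.imwrite('pics/tc.png',cv2.resize(t[80:290,160:420],None,fx=3,fy=2.85,interpolation=cv2.INTER_CUBIC)[:,:,::-1])
cv2.imwrite('pics/sc.png',cv2.resize(s[160:310,180:380],None,fx=4,fy=4,interpolation=cv2.INTER_CUBIC)[:,:,::-1])
E
python3 a.py
```

```text
top red [(array([265. , 255.9]), [257, 247, 17, 19, 230]), (array([305.7, 263.2]), [298, 255, 16, 18, 213])]
top red2 []
top yel [(array([334.9, 195.8]), [333, 188, 5, 17, 43]), (array([ 47.5, 200. ]), [33, 200, 30, 1, 30]), (array([ 74.5, 200. ]), [70, 200, 10, 1, 10]), (array([ 91., 200.]), [81, 200, 21, 1, 21]), (array([175.2, 301.8]), [159, 284, 34, 35, 302])]
scene red [(array([302.5, 176.5]), [301, 174, 4, 8, 19])]
scene red2 []
scene yel [(array([388.8, 189.1]), [370, 172, 39, 35, 1127]), (array([208.5, 217.6]), [205, 201, 9, 35, 206])]
[507.34623413  30.44557919 138.        ] [488.13279462 -73.43899702 105.5       ]
```

View pics/tc.png

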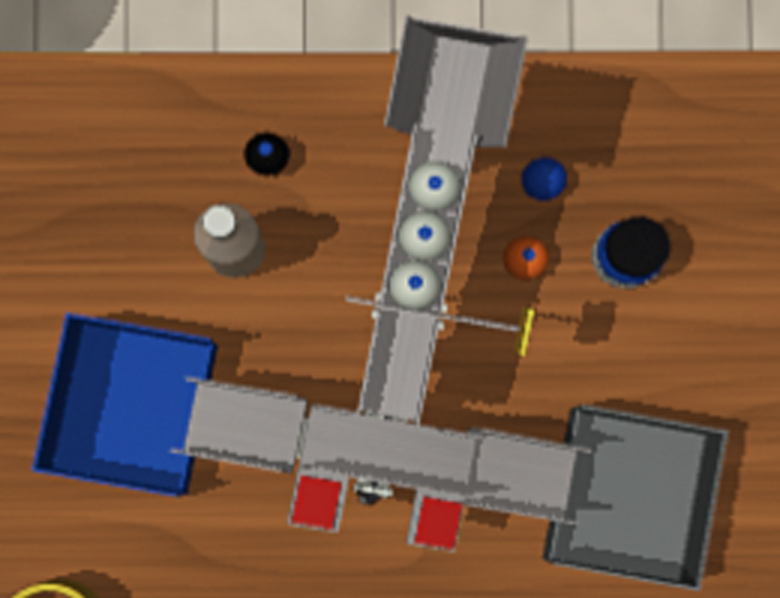

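View pics/sc.png

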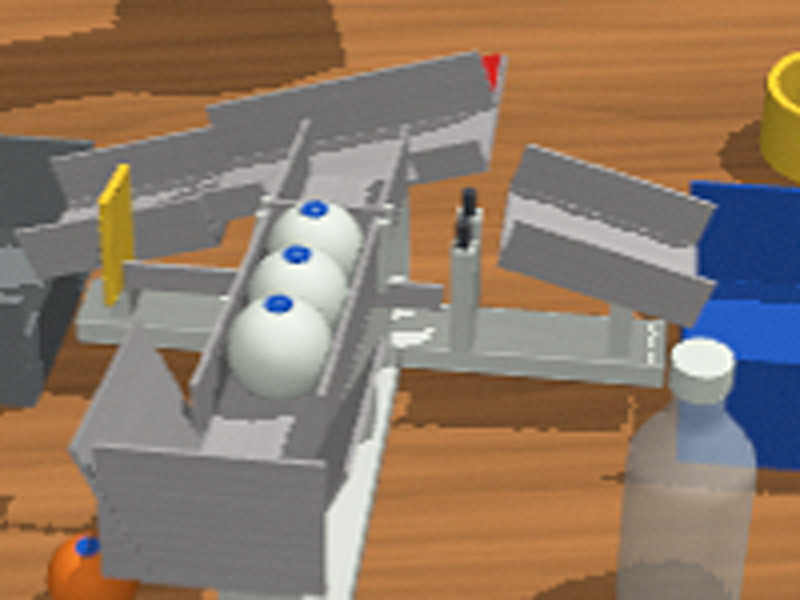

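Crops show the left tab raised: top (265,256), scene red at (302,176), with the gate sloping down to the grey right tray. The right tab at top (306,263) is down. The tab spacing of 105.6 mm agrees with the expected 105.1 mm. The plate is at top (335,196) and scene (208,218); the only other yellow thing of note is the tape ring at (175,302). The white balls in the chute are the ones meant. The loose blue, orange and black ones are not in the chute.

```bash
cat > st.py <<'E'
from h import *
L=np.array([507.35,30.45]);R=np.array([488.13,-73.44])
ey=(L-R)/np.linalg.norm(L-R);ex=np.array([ey[1],-ey[0]])
P0=L-ey*44.3   # station y=0, x = tab x
def loc(p): d=np.array(p[:2])-P0; return np.array([d@ex,d@ey,p[2]]).round(1)
def wor(x,y): return P0+x*ex+y*ey
yaw=np.arctan2(-ey[0],ey[1])
E
python3 - <<'E'
from st import *
print('yaw',yaw,'ex',ex,'ey',ey)
t=cv2.imread('pics/top0.png')[:,:,::-1].copy();s=cv2.imread('pics/scene0.png')[:,:,::-1].copy()
# plate edges
m=cv2.inRange(cv2.cvtColor(t,cv2.COLOR_RGB2HSV),(20,90,70),(36,255,255));ys,xs=np.nonzero(m[180:215,320:350]);print('top',xs.min()+320,xs.max()+320,ys.min()+180,ys.max()+180)
print('topplate z186',loc(onz('top',(334.9,195.8),186)),onz('top',(334.9,195.8),186))
m=cv2.inRange(cv2.cvtColor(s,cv2.COLOR_RGB2HSV),(20,90,70),(36,255,255))
for r in range(198,240): 
    x=np.nonzero(m[r,195:225])[0]
    if len(x) and r%3==0: print(r,x.min()+195,x.max()+195,end='; ')
print()
for u in((211,201.5),(207,204)): print('tri top edge',[ (loc(a),e) for a,e in [tri(u,(334.9,195.8))]])
# balls
for n,uv,z in(('top',(305,145),0),):pass
for nm,uv,z in(('tape',(175.5,301.5),48),('jar',(371.5,167.5),70),('solv',(233,158),150)):
    print(nm,loc(onz('top',uv,z)))
for uv in((298.5,180),(302,162),(305,145)): print('ball',loc(onz('top',uv,175)))
print('lip',loc(onz('top',(290,226),131)))
E
```

```text
yaw -0.18293502369420359 ex [ 0.983314  -0.1819164] ey [0.1819164 0.983314 ]
top 332 337 188 204
topplate z186 [173.5 -96.6 186. ] [ 652.27941759 -139.66571592  186.        ]
201 209 212; 204 208 212; 207 206 212; 210 204 212; 213 205 212; 216 205 212; 219 205 213; 222 205 213; 225 205 210; 228 206 210; 231 206 210; 234 206 209; 
tri top edge [(array([172.4, -93.5, 189.7]), np.float64(5.59327138910939))]
tri top edge [(array([173.8, -97.4, 184.7]), np.float64(1.3488889606338614))]
tape [-163.   258.7   48. ]
jar [ 280.4 -192.    70. ]
solv [226.2 166.6 150. ]
ball [197.2  -3.8 175. ]
ball [242.4  -4.5 175. ]
ball [285.1  -4.4 175. ]
lip [ 84.9  -3.9 131. ]
```

```bash
cat > go.py <<'E'
from st import *
from scipy.spatial.transform import Rotation as Ro
def row(x,y,z,psi=yaw):
    o=get_obs();R0=Ro.from_euler('xyz',o['tcp_rot']);w=wor(x,y)
    d=R0.inv().apply(np.array([w[0],w[1],z])-o['tool_pos'])/400
    Rt=Ro.from_euler('xyz',[np.pi,0,psi]); rv=np.degrees((R0.inv()*Rt).as_rotvec())/30
    print('target',w.round(1),z,'row',d.round(4),rv.round(4)); return d,rv
def me():
    o=get_obs();print(round(o['time'],2),'loc',loc(o['tool_pos']),'F',o['contact_force'].round(1),o['tcp_rot'].round(3),o['grip_width'])
E
python3 -c "
from go import *
me();row(-2,50,243);print(yaw)"
```

```text
0.1 loc [-270.4 -552.9  243.1] F [-0.3 -0.8 -0.4] [-3.14  -0.     0.256] 91.60748944031658
target [506.4  36.4] 243 row [ 1.2477 -1.0795  0.002 ] [-2.500e-03  2.000e-04  8.379e-01]
-0.18293502369420359
```

{"method": "carry_out", "body": {"moves": [0.1,-0.09,-0.02,0,0,0.1,0,0.2,-0.18,-0.02,0,0,0.2,0,0.3,-0.27,-0.02,0,0,0.3,0,0.4,-0.35,-0.02,0,0,0.4,0,0.5,-0.43,-0.02,0,0,0.5,0,0.58,-0.5,-0.02,0,0,0.6,0,0.66,-0.57,-0.02,0,0,0.7,0,0.72,-0.62,-0.02,0,0,0.84,0]}}

```text
time: 0.9
tool_pos: [349.5, -192.0, 251.4]
tcp_rot: [-3.14, 0.001, -0.185]
contact_force: [0.8, -0.1, 0.2]
grip_width: 32.1
```

```bash
python3 -c "
from go import *
me();row(-2,50,240)"
```

```text
0.9 loc [-114.7 -203.1  251.4] F [ 0.8 -0.1  0.2] [-3.14e+00  1.00e-03 -1.85e-01] 32.05964910785996
target [506.4  36.4] 240 row [ 0.2807 -0.6332  0.0298] [-0.0039  0.001  -0.0035]
```

{"method": "carry_out", "body": {"moves": [0.04,-0.1,0,0,0,0,0,0.08,-0.2,0,0,0,0,0,0.12,-0.3,0,0,0,0,0,0.16,-0.4,0,0,0,0,0,0.2,-0.5,0.01,0,0,0,0,0.24,-0.58,0.02,0,0,0,0,0.28,-0.633,0.03,0,0,0,0,0.281,-0.633,0.03,0,0,0,0]}}

```text
time: 1.7
tool_pos: [507.6, 38.5, 238.7]
tcp_rot: [-3.139, 0.002, -0.182]
contact_force: [0.2, -0.4, 1.1]
grip_width: 0.4
```

```bash
python3 -c "
from go import *
me();row(-2,50,175)
cv2.imwrite('pics/t1.png',cv2.resize(capture('top')[200:300,200:360],None,fx=5,fy=5)[:,:,::-1])
cv2.imwrite('pics/s1.png',cv2.resize(capture('scene')[100:250,180:380],None,fx=4,fy=4)[:,:,::-1])"
```

```text
1.7 loc [ -1.2  52.2 238.7] F [ 0.2 -0.4  1.1] [-3.139e+00  2.000e-03 -1.820e-01] 0.39675696591349263
target [506.4  36.4] 175 row [-0.0017  0.006   0.1593] [-0.0048  0.0034  0.0026]
```

View pics/s1.png

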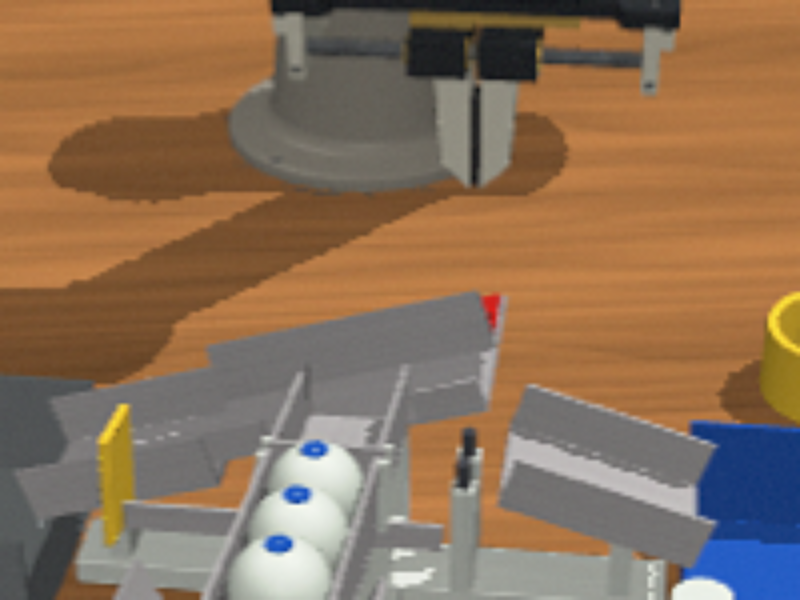

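Tips are in line over the raised tab, with the fingers shut and tapering to a point. Descending to just above it.

{"method": "carry_out", "body": {"moves": [0,0.003,0.04,0,0,0,0,0,0.006,0.08,0,0,0,0,-0.002,0.006,0.11,0,0,0,0,-0.002,0.006,0.13,0,0,0,0,-0.002,0.006,0.15,0,0,0,0,-0.002,0.006,0.16,0,0,0,0,-0.002,0.006,0.16,0,0,0,0,-0.002,0.006,0.16,0,0,0,0]}}

```text
time: 2.6
tool_pos: [505.0, 34.3, 175.6]
tcp_rot: [-3.14, 0.002, -0.184]
contact_force: [0.0, 0.3, 0.9]
grip_width: 0.3
```

```bash
python3 -c "
from go import *
me();row(-2,54,131)
cv2.imwrite('pics/t2.png',cv2.resize(capture('top')[200:300,200:360],None,fx=5,fy=5)[:,:,::-1])
cv2.imwrite('pics/s2.png',cv2.resize(capture('scene')[100:250,180:380],None,fx=4,fy=4)[:,:,::-1])"
```

```text
2.6 loc [ -3.   47.6 175.6] F [0.  0.3 0.9] [-3.14e+00  2.00e-03 -1.84e-01] 0.30355061150033485
target [507.1  40.4] 131 row [ 0.0027 -0.0157  0.1115] [-0.003   0.0031 -0.0012]
```

View pics/s2.png

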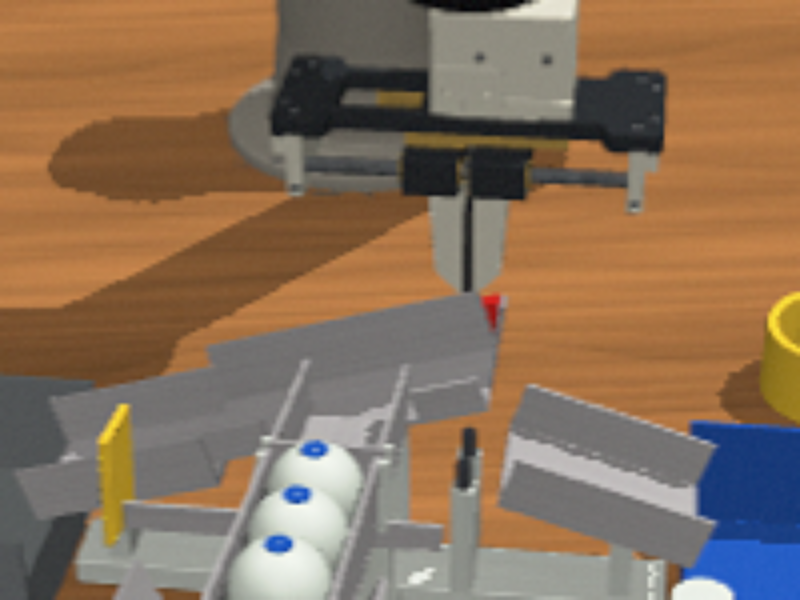

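View pics/t2.png

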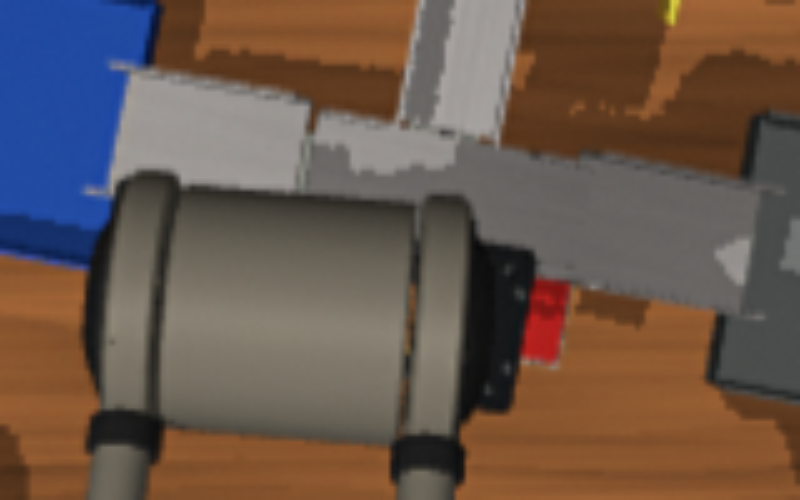

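The tips are just above the tab, behind the gate wall (scene crop (468,290)). Now pressing.

{"method": "carry_out", "body": {"moves": [0.003,-0.002,0.015,0,0,0,0,0.003,-0.004,0.03,0,0,0,0,0.003,-0.006,0.045,0,0,0,0,0.003,-0.009,0.06,0,0,0,0,0.003,-0.012,0.075,0,0,0,0,0.003,-0.015,0.09,0,0,0,0,0.003,-0.017,0.1,0,0,0,0,0.003,-0.017,0.11,0,0,0,0]}}

```text
time: 3.5
tool_pos: [507.3, 41.0, 131.2]
tcp_rot: [-3.14, 0.002, -0.183]
contact_force: [-0.3, 0.4, 0.2]
grip_width: 0.4
```

```bash
python3 -c "
from go import *
me();row(-2,54,131)
cv2.imwrite('pics/s3.png',cv2.resize(capture('scene')[100:250,180:380],None,fx=4,fy=4)[:,:,::-1])"
```

```text
3.5 loc [ -2.   54.7 131.2] F [-0.3  0.4  0.2] [-3.14e+00  2.00e-03 -1.83e-01] 0.35178461756121254
target [507.1  40.4] 131 row [0.     0.0016 0.0004] [-0.0029  0.0036 -0.0007]
```

View pics/s3.png

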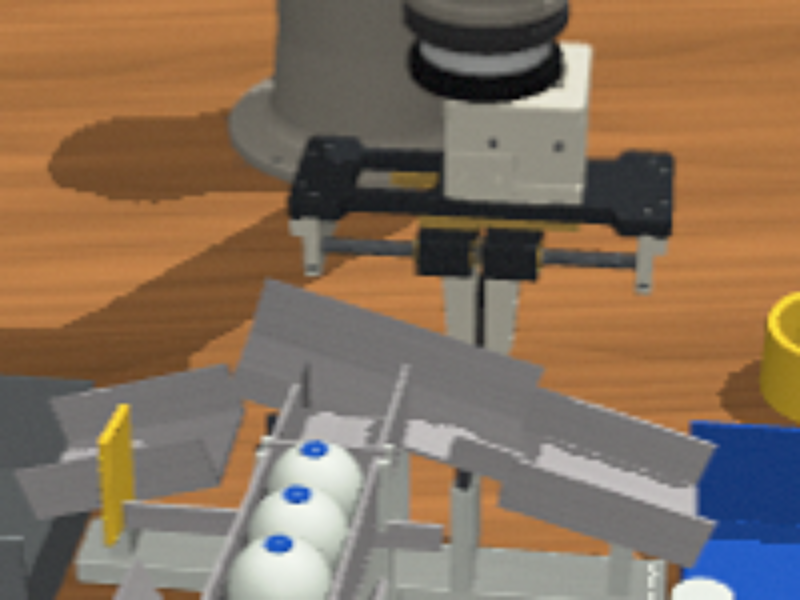

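The gate snapped over: its right end is up and it feeds the blue chute. Force is about 0. Retracting and moving to the right of the yellow plate.

{"method": "carry_out", "body": {"moves": [0,0,-0.05,0,0,0,0,0,0,-0.12,0,0,0,0,0,0,-0.22,0,0,0,0,0,0,-0.32,0,0,0,0,0.04,0.05,-0.35,0,0,0,0,0.1,0.13,-0.35,0,0,0,0,0.17,0.22,-0.35,0,0,0,0,0.22,0.3,-0.35,0,0,0,0]}}

```text
time: 4.35
tool_pos: [572.8, -95.1, 270.4]
tcp_rot: [-3.14, 0.002, -0.183]
contact_force: [0.4, 1.0, -0.0]
grip_width: 0.5
```

```bash
python3 -c "
from go import *
me();row(173,-155,260)
cv2.imwrite('pics/s4.png',cv2.resize(capture('scene')[100:250,180:380],None,fx=4,fy=4)[:,:,::-1])"
```

```text
4.35 loc [ 87.2 -67.3 270.4] F [ 0.4  1.  -0. ] [-3.14e+00  2.00e-03 -1.83e-01] 0.4875899852421351
target [ 641.2 -197. ] 260 row [0.2146 0.2192 0.0254] [-0.0021  0.0035 -0.0006]
```

View pics/s4.png

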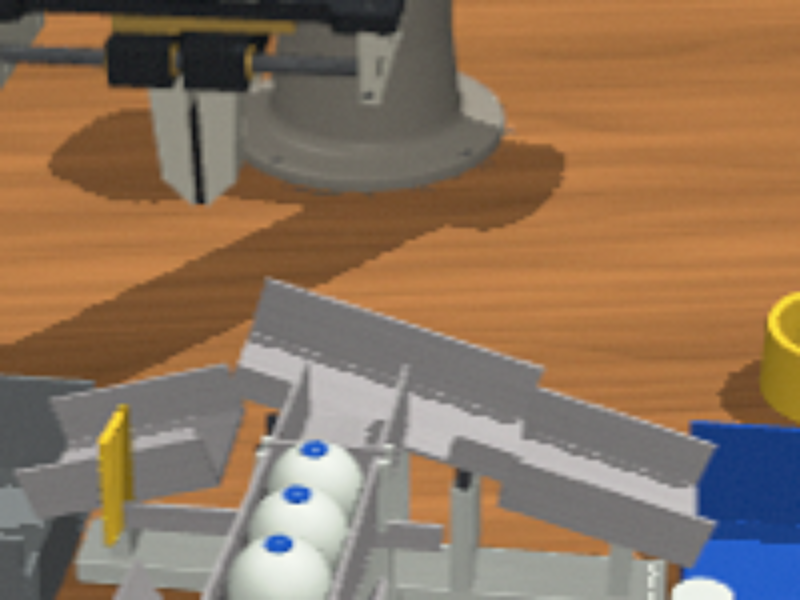

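The gate stays over with the arm away, and the balls are still waiting. Continuing to the plate.

{"method": "carry_out", "body": {"moves": [0.05,0.06,0,0,0,0,0,0.11,0.12,0,0,0,0,0,0.16,0.18,0,0,0,0,0,0.215,0.22,0,0,0,0,0,0.215,0.22,0.02,0,0,0,0,0.215,0.22,0.06,0,0,0,0,0.215,0.22,0.1,0,0,0,0,0.215,0.22,0.12,0,0,0,0]}}

```text
time: 5.2
tool_pos: [641.1, -201.8, 219.7]
tcp_rot: [3.141, 0.004, -0.187]
contact_force: [-1.0, -0.0, 0.4]
grip_width: 0.4
```

```bash
python3 -c "
from go import *
me();row(173,-150,169)"
```

```text
5.2 loc [ 173.7 -159.7  219.7] F [-1.  -0.   0.4] [ 3.141  0.004 -0.187] 0.36960686615839916
target [ 642.1 -192.1] 169 row [-0.0014 -0.0244  0.1269] [ 0.0017  0.0079 -0.0069]
```

{"method": "carry_out", "body": {"moves": [0,0,0.03,0,0,0,0,0,0,0.06,0,0,0,0,0,0,0.09,0,0,0,0,0,-0.01,0.11,0,0,0,0,0,-0.02,0.12,0,0,0,0,0,-0.02,0.127,0,0,0,0,0,-0.02,0.127,0,0,0,0,0,-0.02,0.127,0,0,0,0]}}

```text
time: 6.0
tool_pos: [642.6, -194.0, 169.4]
tcp_rot: [3.14, 0.003, -0.187]
contact_force: [-0.0, -0.0, 0.2]
grip_width: 0.6
```

```bash
python3 -c "
from go import *
me();row(173,-118,169);row(173,-55,169)
cv2.imwrite('pics/t5.png',cv2.resize(capture('top')[130:250,230:390],None,fx=5,fy=5)[:,:,::-1])
cv2.imwrite('pics/s5.png',cv2.resize(capture('scene')[120:270,130:330],None,fx=4,fy=4)[:,:,::-1])"
```

```text
6.0 loc [ 173.8 -151.8  169.4] F [-0.  -0.   0.2] [ 3.14e+00  3.00e-03 -1.87e-01] 0.6049704502525102
target [ 647.9 -160.6] 169 row [-0.0023 -0.0846  0.001 ] [ 0.0022  0.0061 -0.0068]
target [659.4 -98.7] 169 row [-0.0029 -0.2421  0.0008] [ 0.0022  0.0061 -0.0068]
```

View pics/s5.png

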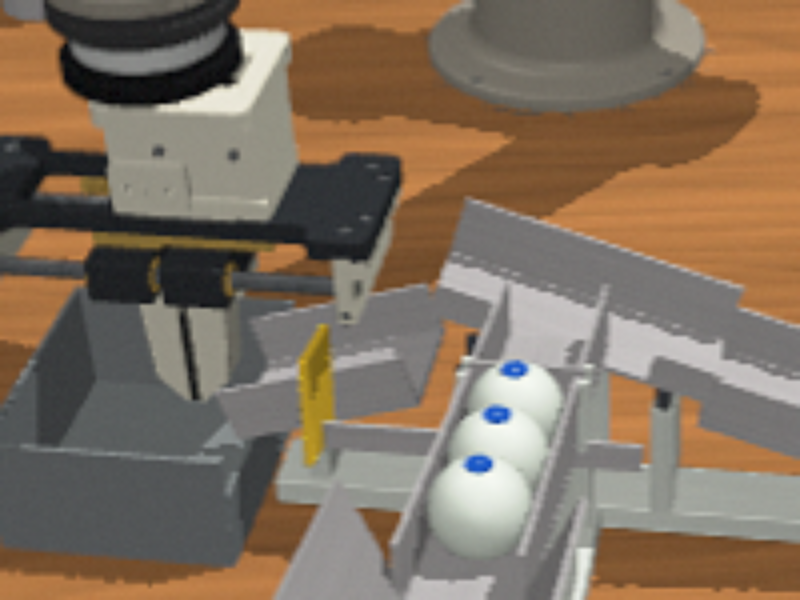

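View pics/t5.png

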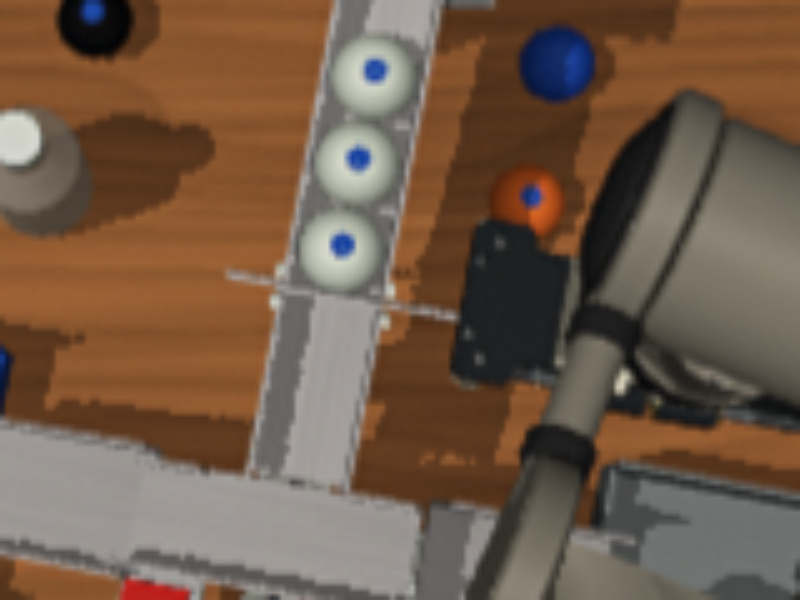

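The gate is over, the balls are held, and the fingers stand right of the plate. The gripper lug looks low over the chute, so I'll raise 13 mm and shift 8 mm towards -x before pushing.

{"method": "carry_out", "body": {"moves": [-0.01,0,-0.02,0,0,0,0,-0.02,0,-0.033,0,0,-0.006,0,-0.022,-0.02,-0.033,0,0,-0.006,0,-0.022,-0.04,-0.033,0,0,-0.006,0,-0.022,-0.055,-0.033,0,0,-0.006,0,-0.022,-0.07,-0.033,0,0,-0.006,0,-0.022,-0.08,-0.033,0,0,-0.006,0,-0.022,-0.085,-0.033,0,0,-0.006,0]}}

```text
time: 6.9
tool_pos: [640.4, -158.4, 182.5]
tcp_rot: [3.141, 0.003, -0.183]
contact_force: [-0.5, -0.3, -0.1]
grip_width: 0.6
```

```bash
python3 -c "
from go import *
me();row(165,-90,182);row(165,-55,182)
cv2.imwrite('pics/s6.png',cv2.resize(capture('scene')[120:270,130:330],None,fx=4,fy=4)[:,:,::-1])"
```

```text
6.9 loc [ 165.2 -117.2  182.5] F [-0.5 -0.3 -0.1] [ 3.141e+00  3.000e-03 -1.830e-01] 0.5794352340983141
target [ 645.2 -131.6] 182 row [-0.0004 -0.068   0.0011] [0.002  0.0066 0.0001]
target [651.5 -97.2] 182 row [-0.0004 -0.1555  0.001 ] [0.002  0.0066 0.0001]
```

View pics/s6.png

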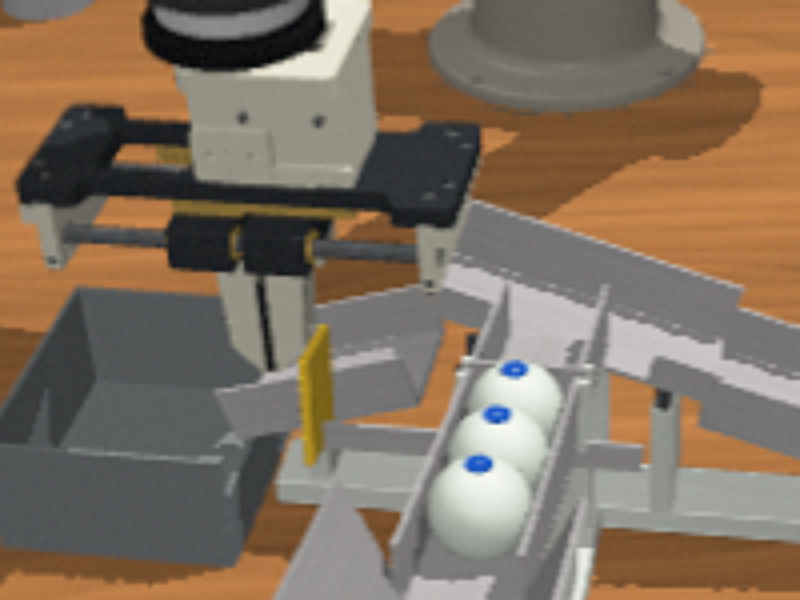

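{"method": "carry_out", "body": {"moves": [0,-0.008,0,0,0,0,0,0,-0.016,0,0,0,0,0,0,-0.024,0,0,0,0,0,0,-0.032,0,0,0,0,0,0,-0.04,0,0,0,0,0,0,-0.048,0,0,0,0,0,0,-0.056,0,0,0,0,0,0,-0.062,0,0,0,0,0]}}

```text
time: 7.75
tool_pos: [645.0, -133.7, 182.5]
tcp_rot: [3.141, 0.003, -0.183]
contact_force: [0.2, -2.0, -1.4]
grip_width: 0.8
```

```bash
python3 -c "
from go import *
me();row(165,-55,182);row(165,-48,182)
cv2.imwrite('pics/s7.png',cv2.resize(capture('scene')[120:270,130:330],None,fx=4,fy=4)[:,:,::-1])"
```

```text
7.75 loc [165.3 -92.  182.5] F [ 0.2 -2.  -1.4] [ 3.141e+00  3.000e-03 -1.830e-01] 0.7627174282123187
target [651.5 -97.2] 182 row [-0.0006 -0.0926  0.0013] [0.0018 0.0061 0.0003]
target [652.8 -90.3] 182 row [-0.0006 -0.1101  0.0012] [0.0018 0.0061 0.0003]
```

View pics/s7.png

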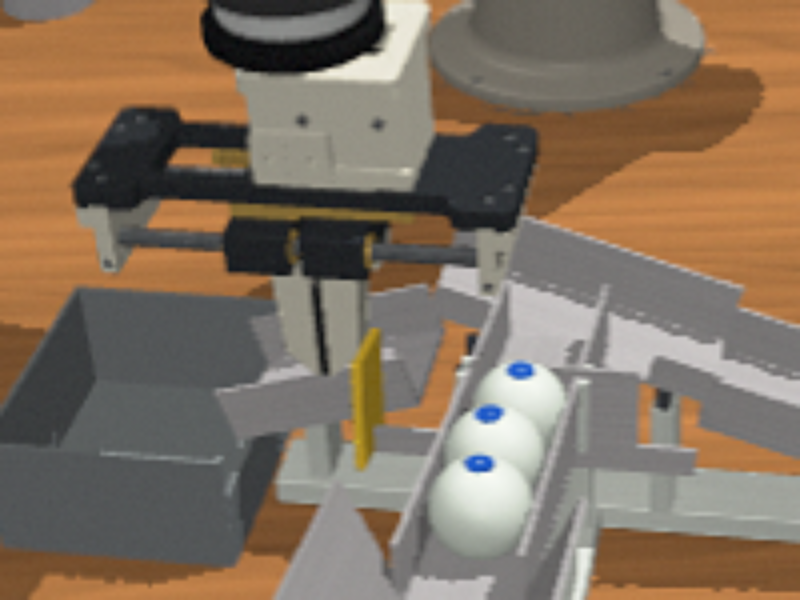

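{"method": "carry_out", "body": {"moves": [0,-0.018,0,0,0,0,0,0,-0.036,0,0,0,0,0,0,-0.054,0,0,0,0,0,0,-0.068,0,0,0,0,0,0,-0.08,0,0,0,0,0,0,-0.088,0,0,0,0,0,0,-0.091,0,0,0,0,0,0,-0.092,0,0,0,0,0]}}

```text
time: 8.6
tool_pos: [651.7, -97.3, 182.6]
tcp_rot: [3.14, 0.003, -0.182]
contact_force: [0.1, -3.8, 1.6]
grip_width: 0.4
```

```bash
python3 -c "
from go import *
me();row(165,-50,182)
cv2.imwrite('pics/s8.png',cv2.resize(capture('scene')[120:270,180:380],None,fx=4,fy=4)[:,:,::-1])"
```

```text
8.6 loc [165.2 -55.  182.6] F [ 0.1 -3.8  1.6] [ 3.14e+00  3.00e-03 -1.82e-01] 0.384775609887715
target [652.4 -92.3] 182 row [-0.0005 -0.0126  0.0014] [0.0022 0.0063 0.0009]
```

View pics/s8.png

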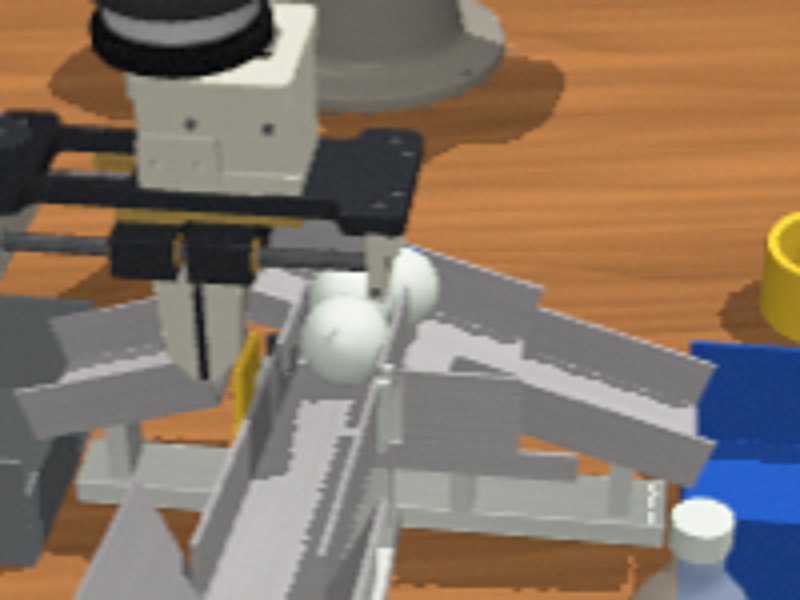

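The balls are running onto the gate towards the blue side. Pushing on until the end stop is felt.

{"method": "carry_out", "body": {"moves": [0,-0.004,0,0,0,0,0,0,-0.006,0,0,0,0,0,0,-0.008,0,0,0,0,0,0,-0.009,0,0,0,0,0,0,-0.01,0,0,0,0,0,0,-0.01,0,0,0,0,0,0,-0.01,0,0,0,0,0,0,-0.01,0,0,0,0,0]}}

```text
time: 9.45
tool_pos: [651.8, -96.9, 182.7]
tcp_rot: [3.136, 0.004, -0.185]
contact_force: [-1.8, -12.9, 0.1]
grip_width: 0.2
```

```bash
python3 -c "
from go import *
me()
cv2.imwrite('pics/s9.png',cv2.resize(capture('scene')[120:270,180:380],None,fx=4,fy=4)[:,:,::-1])
cv2.imwrite('pics/s9f.png',capture('scene')[:,:,::-1])"
```

```text
9.45 loc [165.2 -54.7 182.7] F [ -1.8 -12.9   0.1] [ 3.136  0.004 -0.185] 0.22355055483982994
```

View pics/s9.png

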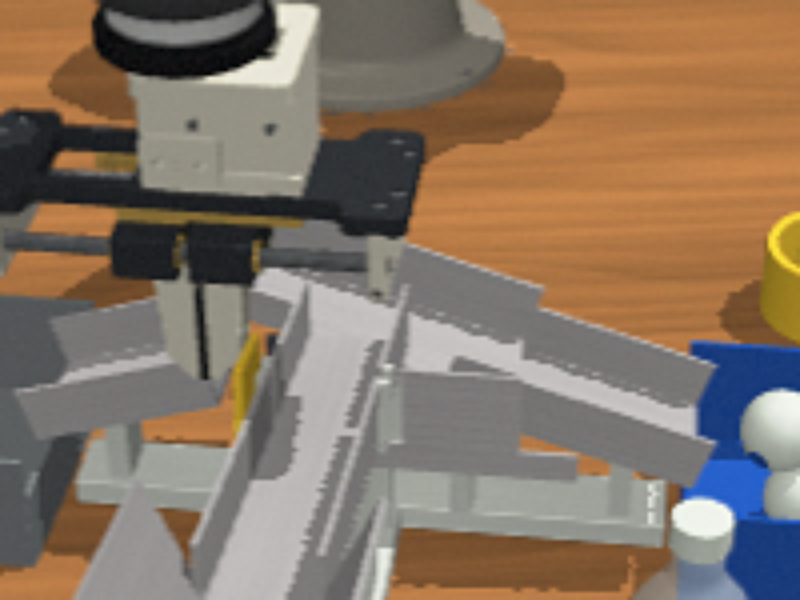

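View pics/s9f.png

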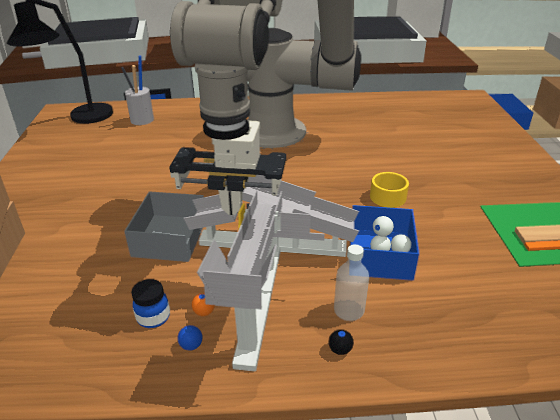

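The tool stalled against the end stop (12.9 N, no more travel), and all three balls are in the blue tray. Backing off to the right, then up.

{"method": "carry_out", "body": {"moves": [0,0.01,0,0,0,0,0,0,0.04,0,0,0,0,0,0,0.08,0,0,0,0,0,0,0.13,0,0,0,0,0,0,0.17,0,0,0,0,0,0,0.2,-0.06,0,0,0,0,0,0.2,-0.14,0,0,0,0,0,0.2,-0.2,0,0,0,0]}}

```text
time: 10.35
tool_pos: [637.3, -176.6, 264.9]
tcp_rot: [3.136, 0.002, -0.186]
contact_force: [1.2, -0.1, 0.5]
grip_width: 0.4
```

{"method": "carry_out", "body": {"moves": [0,0.05,0,0,0,0,0,0,0.1,0,0,0,0,0,0,0.15,0,0,0,0,0,0,0.15,0,0,0,0,0,0,0.15,0,0,0,0,0,0,0.15,0,0,0,0,0,0,0.15,0,0,0,0,0,0,0.15,0,0,0,0,0]}}

```text
time: 11.15
tool_pos: [626.4, -234.8, 265.2]
tcp_rot: [3.136, 0.002, -0.185]
contact_force: [0.4, -0.8, 0.2]
grip_width: 0.6
```

```bash
python3 -c "
from go import *
me()
t=capture('top');s=capture('scene')
cv2.imwrite('pics/t10.png',cv2.resize(t[80:320,150:420],None,fx=2.5,fy=2.5)[:,:,::-1])
cv2.imwrite('pics/s10.png',cv2.resize(s[160:310,180:430],None,fx=3.2,fy=3.2)[:,:,::-1])
print([b for b in blobs(t,(20,90,70),(36,255,255))[0] if 290<b[0][0]<350], [b for b in blobs(t,(20,90,70),(36,255,255))[0] if 160<b[0][0]<200])
for b in blobs(t,(20,140,80),(36,255,255))[0]:
    if 290<b[0][0]<350: print(loc(onz('top',b[0],186)))"
```

```text
11.15 loc [ 165.3 -194.9  265.2] F [ 0.4 -0.8  0.2] [ 3.136e+00  2.000e-03 -1.850e-01] 0.5801728066878805
[(array([310.1, 191.6]), [308, 184, 5, 16, 45])] [(array([175.7, 301.1]), [159, 284, 37, 35, 432])]
[172.1 -36.2 186. ]
```

View pics/s10.png

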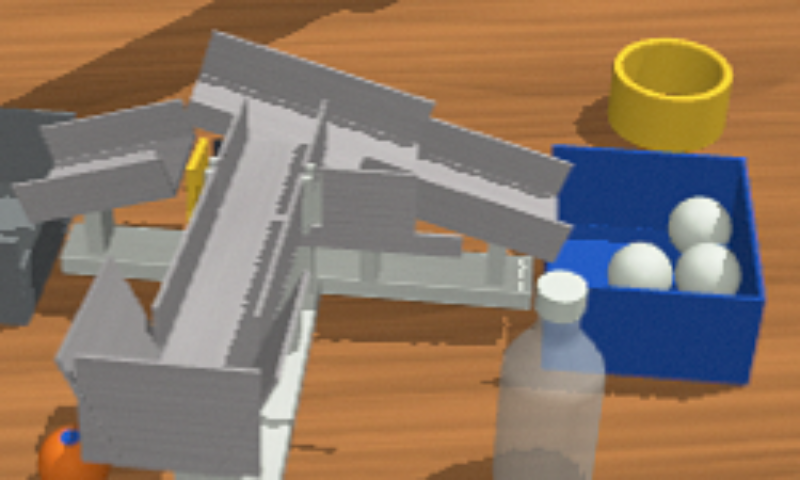

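View pics/t10.png

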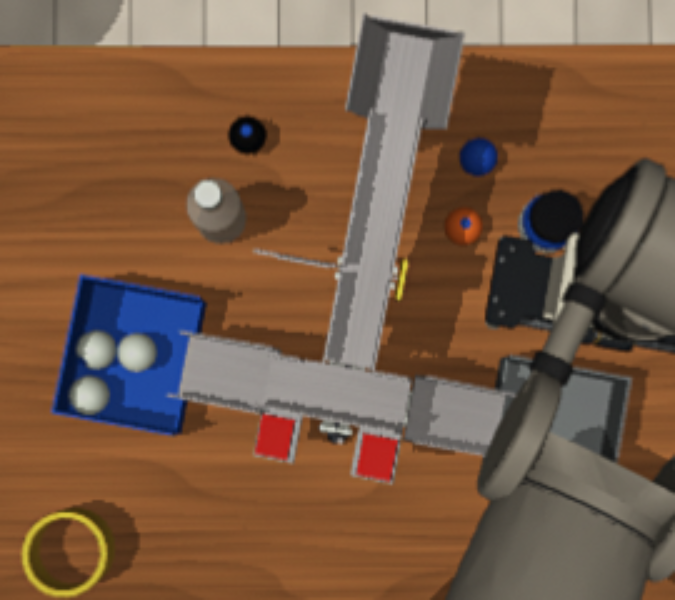

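All three balls are in the blue tray and the plate travelled 60.4 mm (it started at 0–3 mm, and the end stop was felt). One rest check before handing in.

{"method": "carry_out", "body": {"moves": [0,0,0,0,0,0,0,0,0,0,0,0,0,0,0,0,0,0,0,0,0,0,0,0,0,0,0,0,0,0,0,0,0,0,0,0,0,0,0,0,0,0,0,0,0,0,0,0,0,0,0,0,0,0,0,0]}}

```text
time: 12.05
tool_pos: [626.4, -235.0, 265.3]
tcp_rot: [3.136, 0.002, -0.185]
contact_force: [-0.2, 0.0, -0.0]
grip_width: 0.4
```

```bash
python3 -c "
from go import *
s=capture('scene');me()
n=cv2.resize(s[160:310,180:430],None,fx=3.2,fy=3.2)[:,:,::-1]
o=cv2.imread('pics/s10.png');d=cv2.absdiff(n,o).max(2)
print('tray diff',(d[150:380,540:770]>25).sum(),'gate diff',(d[20:260,190:570]>25).sum())
print(close_job())"
```

```text
12.1 loc [ 165.3 -195.1  265.2] F [0.6 0.2 0.5] [ 3.136e+00  2.000e-03 -1.850e-01] 0.419462031051498
tray diff 0 gate diff 0
the job is handed in; nothing more can be done
None
```

The job is done and handed in at 12.1 s. I pressed the raised left tab down with the shut fingertips until the gate snapped over, and checked that it stayed there with the arm clear. Only then did I push the yellow plate to its end stop, and all three balls ran left.

- **Balls and gate:** all three white balls lie in the blue left tray. Two pictures 0.9 s apart showed no change there or at the gate.
- **Stop slide:** the plate moved 60.4 mm by the top camera, against the 59–62 mm needed depending on where it started. The tool stalled against the stop at about 13 N, the highest force I read.
- **Surroundings:** the tape, ink jar, bottle and loose coloured balls looked unmoved in the last pictures. I measured only the tape, which was within 1 pixel of its start.
- **Disagreement:** the waiting balls measured about 4 mm right of the chute's centre line, probably because I assumed their height. No move depended on it.

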